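# Set up and start the syringe pump

### The arm

A 7-joint arm with a two-finger parallel gripper is mounted at the origin on the work surface; the furniture and walls round the work are solid. World frame = base frame: x ahead of the robot, y to its left, z up, the work surface at z = 0. Lengths are in m, angles in degrees, forces in N, time in s.
With the tool pointing down it reaches from about 0.4 to 0.75 m from the base axis. Payload 19.5 kg.
Tool frame: the origin (TCP) lies at the very end of the fingers, on their centre line; the grasp point (between the pads) lies 19 mm behind it; z points along the fingers, y is the line along which they close (so a half turn about z gives the same grasp; the last joint's range is limited). The gripper opens to 85 mm and grips with 20 to 120 N. Pads are 22 mm wide; open, the fingers measure 114 mm over their backs; the gripper's body (76 mm by 85 mm) begins 54 mm behind the grasp point. The pads swing forward as they close: fully open they stand 13 mm farther back than shut.
Start: joints at [-74.639, 40.479, -1.581, 85.061, 1.261, 54.483, -4.326], TCP at [0.175, 0.548, 0.231] pointing down, gripper open.
Joint ranges: [-155.06, 155.06], [-18.47, 123.98], [-90, 86.84], [0, 140.48], [-83.41, 263.41], [0, 116], [-161.91, 161.91]. Speed limits (degrees/s): [108.29, 108.29, 147.25, 147.25, 172.46, 172.46, 172.46].

### API

Orientations are given as [roll, pitch, yaw] about the fixed x, y, z axes, in that order (R = Rz(yaw) Ry(pitch) Rx(roll)).
In Python, from plant import bot, cams gives the robot as it stands (bot), with the cameras (cams).
- The arm moves only by the shell command python3 nudge.py 'ROWS' [FORCE]. ROWS is a JSON list of rows, 1 to 10 of them, each of 5 numbers: dx, dy, dz in m, then a turn about the tool's z in degrees, then the finger opening in m; each row shifts and turns the commanded pose from where the row before left it, along the tool's axes as they then stand; what a row does not reach is not made up. A row lasts 1/12 s, in which the tool goes at most 0.0417 m and 7.16 degrees, less where a joint would pass 70% of its speed; a pose out of reach is approached as far as the arm can. The fingers move at their own pace and stop on an object; FORCE is the grip in N (left out, the last holds). Time passes only in rows, so rows that do not move let the fingers close. It prints the time, the measured TCP pose, the force, the opening and the grip force at its end. Input that does not fit is refused with a message, and nothing moves.
- bot.get_state(): the state, without advancing time (a new reading comes with each control period).
- cams.grab_frame(name): name is "scene" or "side" or "wrist"; returns a dict with "image" (480x640x3 uint8, red, green, blue), "depth" (480x640 float32, m along the optical axis (not along the pixel's ray), 0 where there is no reading), "K" (3x3 intrinsics, pixels), "R" (3x3) and "t" (3): a world point X has camera coordinates R X + t. Camera axes: x right, y down, z forward; pixel columns grow to the right and rows downward; lengths in m; the calibration is good to about 2 mm. A picture is of the moment at which its call begins.
- bot.hand_in(): hands the job in; it is judged then, once.
The state is a dict: "t": time; "joint_positions": joint angles; "joint_velocities": joint speeds; "effort": joint torques, N m; "tool_pos": TCP position; "ee_rot": TCP orientation; "ft_force": force on the tool from outside, world axes, zero at the start; "moment": the same for the moment, N m; "width": finger opening in m; "grip_force": force on a finger pad.
Only numpy, scipy, OpenCV 4.12 (cv2) and the standard library are available. Lean on these libraries where they do the work, as an engineer would, in place of code of your own. Each camera call takes 0.05 s, during which the arm holds its last target. There are 200 camera calls.

### The job

Get the syringe pump ready and start it: slide the blue pusher block up until it touches the end of the syringe's plunger, without pushing the plunger in, and roll the knurled thumbwheel until 4 stands in the little window beside it. When both are set, press the green run key fully in and let it come back out. Leave the other things on the bench where they are.

Things in the scene. Friction and masses are not known exactly. Their poses are not given: they have to be found in the camera images.
- pump: off-white syringe pump, fixed, 200 (x) x 310 (y) x 100 mm high; origin under its centre. Own x points from the panel to the rear, y along the syringe from pusher to nozzle. The grey panel on the -x side rises 6 degrees to the rear (mid line at x -55, z 90 mm). Rear half: clear syringe along y, axis x 42, z 128, barrel from y 36 to 151; clamp at y 100, 157 high; end plate y -150 to -138, 130 high.
- wheel_axle (a point): fixed point, axes as the pump: middle of the thumbwheel's axle (along y), at mid width of its black ribbed rim. Rim radius 44 mm, width 20 mm, ribs every 9 mm; it stands up to 14 mm out of the panel. The axle is sprung: pressed square to the panel the rim gives up to 6 mm (3 N at first, 1.5 N more per mm). Window with the digit (12 mm high): 17 x 20 mm, centred 22.5 mm from mid rim towards -y.
- thumbwheel (a joint): turn of the thumbwheel (rad), no stops; grows when the exposed rim moves towards the pump's +x (rear). One digit is 0.6283 rad, 27.6 mm at the rim; digit in the window = value / 0.6283 rounded, modulo 10 (4 is at 2.513, 8.796). A spring ball clicks it into each digit; leaving a click takes about 1 N along the rim: a fingertip that presses the ribbed rim in by 3 mm and is drawn along rolls it.
- pusher_back (a point): middle of the pusher block's outer (-y) face near its top, 160 mm above the bench; axes as the pump. The block slides along y with about 2 N of friction and stays where it is left. It is 30 mm long in y; blue upper part 46 mm wide in x, z 126 to 172 mm; metal lower part 86 mm wide, z 103 to 137 mm.
- pusher_face (a point): middle of the pusher block's inner (+y) face, at the height of the syringe's axis: the spot that meets the plunger; axes as the pump.
- plunger_end (a point): centre of the outer (-y) end of the white plunger's round thumb plate, 32 mm across, on the syringe's axis; axes as the pump. The plunger resists with about 10 N before it slides in, so pushing the block against it is felt as a rise from 2 N to 12 N.
- run_key_top (a point): centre of the top of the green round run key, 26 mm across, standing 10 mm out of its black collar (42 mm across, 12 mm out of the panel). It goes in square to the panel, 6 degrees from vertical (towards -x); axes as the pump but tilted so that z is square to the panel.
- run_key (a joint): travel of the run key (m): 0 out, 0.006 fully in; a spring brings it back, fully in takes about 5 N.
- tube_rack: orange tube rack, 64 x 156 x 52 mm, loose bystander; origin under its centre.
- tip_box: pale tip box with clear closed lid, 88 x 122 x 80 mm, loose bystander; origin under its centre.
- buffer_bottle: clear bottle with blue cap, 72 mm across, 150 mm high, loose bystander; origin under its centre.
- dye_bottle: small amber bottle with black cap, 34 mm across, 62 mm high, loose bystander; origin under its centre.

How it is judged (in metres and radians):
On the way, in this order (a step that is already met when the one before it is completed fails the run):
1. the pusher block touches the plunger's end and 4 stands in the window (y of plunger_end in the frame of pusher_face below 0.003 m and (value of joint thumbwheel between -3.97 and -3.57 rad or value of joint thumbwheel between 2.313 and 2.713 rad or value of joint thumbwheel between 8.596 and 8.996 rad or value of joint thumbwheel between 14.88 and 15.28 rad) and distance of plunger_end from where it was at the start of the episode below 0.005 m), for 0.2 s.
2. the run key is pressed fully in (all of step 1 and value of joint run_key above 0.0045 m).
3. the run key has come back out (all of step 1 and value of joint run_key below 0.001 m), for 0.1 s.
At the end, for the whole second after the job is handed in: the pusher block's face is within 3 mm of the plunger's end, the plunger has been pushed in by less than 5 mm, the thumbwheel is at rest with 4 in its window (within 0.2 rad), the run key has been pressed and is out again, and the rack, box and bottles stand within 30 mm of where they were (all of step 3 and velocity of joint thumbwheel between -0.05 and 0.05 rad/s and distance of each of tube_rack, tip_box, buffer_bottle, dye_bottle from where it was at the start of the episode below 0.03 m and angle between each of tube_rack, tip_box, buffer_bottle, dye_bottle's own z axis and vertical below 0.2 rad); the robot touches nothing.
It fails at once if the run key is pressed before the block touches the plunger and 4 is set (value of joint run_key above 0.003 m and not (y of plunger_end in the frame of pusher_face below 0.003 m and (value of joint thumbwheel between -3.97 and -3.57 rad or value of joint thumbwheel between 2.313 and 2.713 rad or value of joint thumbwheel between 8.596 and 8.996 rad or value of joint thumbwheel between 14.88 and 15.28 rad))).
It fails at once if the plunger is pushed in by 5 mm or more (distance of plunger_end from where it was at the start of the episode above 0.005 m).
It fails at once if a bystander is knocked over or shifted by more than 30 mm (distance of any of tube_rack, tip_box, buffer_bottle, dye_bottle from where it was at the start of the episode above 0.03 m or angle between any of tube_rack, tip_box, buffer_bottle, dye_bottle's own z axis and vertical above 0.35 rad).
It also fails if it takes over 58 s, if anything falls off the work surface, if the arm or the gripper's body presses on something with over 40 N, if the wrist force passes 120 N, or if a joint passes its speed limit or range.

## Working session

There is one attempt and no reset: what is moved stays moved. The work goes in short steps, Python scripts to look and compute and a shell command to move; the robot and the scene stay as the last step left them, time stands still between calls to the robot, and variables do not carry over. Pictures are saved under pics/ and viewed, at most 10 in all, crops included, and the job is handed in when it is done.

```bash
ls; mkdir -p pics; python3 - <<'E'
from plant import bot, cams
import cv2,numpy as np
for n in ["scene","side"]:
    f=cams.grab_frame(n); cv2.imwrite(f"pics/{n}0.png",f["image"][:,:,::-1]); np.savez(f"{n}0.npz",**f)
    print(n,f["K"].tolist(),f["R"].round(3).tolist(),f["t"].round(3).tolist())
s=bot.get_state();print(s)
E
```

```text
nudge.py
pics
plant.py
scene [[613.1964916027273, 0.0, 316.94790145502583], [0.0, 613.1964916027273, 232.55646066041587], [0.0, 0.0, 1.0]] [[-0.876, -0.483, 0.003], [-0.312, 0.562, -0.766], [0.368, -0.672, -0.643]] [0.467, 0.289, 1.349]
side [[435.23896007915477, 0.0, 319.41478175624917], [0.0, 435.23896007915477, 238.81091729299936], [0.0, 0.0, 1.0]] [[-0.996, -0.087, -0.007], [-0.054, 0.674, -0.737], [0.069, -0.734, -0.676]] [0.568, 0.114, 1.193]
{'t': 0.1, 'joint_positions': array([-74.63965569,  40.50948662,  -1.58277506,  85.08005972,
         1.26112831,  54.48229147,  -4.32542727]), 'joint_velocities': array([-0.02830016, -0.07848008,  0.03456074, -0.08924436, -0.05181226,
       -0.00467085, -0.04152218]), 'effort': array([ 1.28795058e-03, -8.84286833e+01,  1.23630188e+00, -2.36456573e+01,
        1.69650855e-02,  4.95314380e-03, -3.21874427e-05]), 'tool_pos': array([0.17522279, 0.54741645, 0.23088972]), 'ee_rot': array([-1.79945539e+02,  1.81170400e-03,  1.62251453e+02]), 'ft_force': array([-0.01383364,  0.23733381, -0.63085854]), 'moment': array([-0.01436284, -0.0252712 , -0.06307612]), 'grip_force': 0.0, 'width': 0.08536758669641366}
```

View pics/scene0.png

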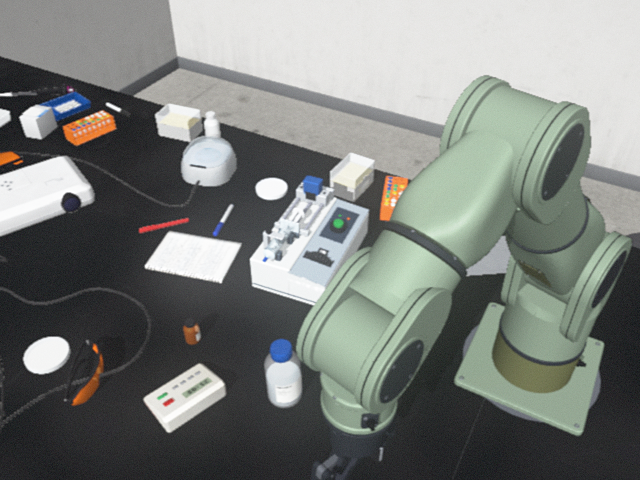

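View pics/side0.png

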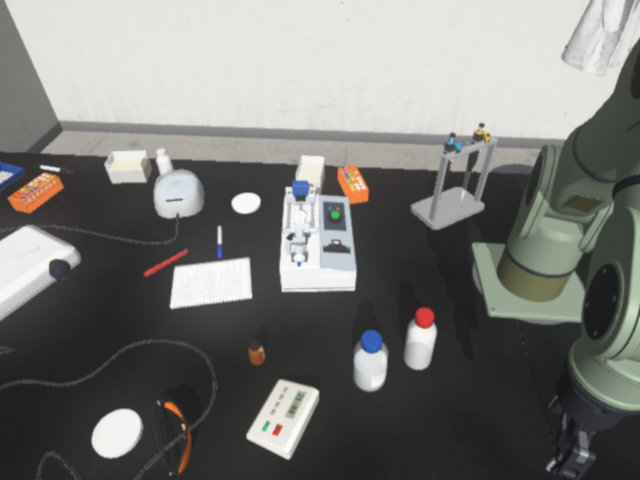

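The scene view shows the pump at about (310,240), with the blue pusher at (313,185), the green key at (338,223), and the wheel and window near (318,256). The side view shows the pump at (318,240), with the pusher at (300,188) and the key at (335,214). Pump y is roughly world +y. I'll zoom in next.

```bash
python3 - <<'E'
import cv2,numpy as np
a=np.load("scene0.npz")["image"][165:310,240:400,::-1]; b=np.load("side0.npz")["image"][150:300,260:380,::-1]
cv2.imwrite("pics/c1.png",cv2.resize(a,(660,600),interpolation=2)); cv2.imwrite("pics/c2.png",cv2.resize(b,(480,600),interpolation=2))
E
```

```text
(no output)
```

View pics/c1.png

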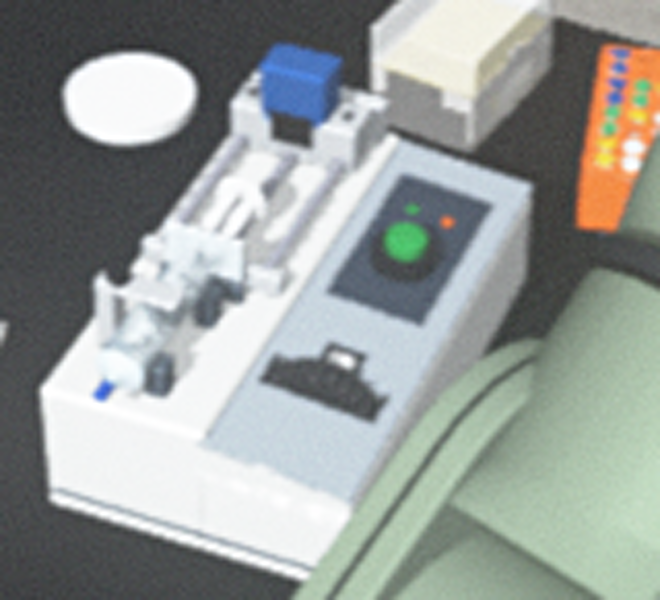

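View pics/c2.png

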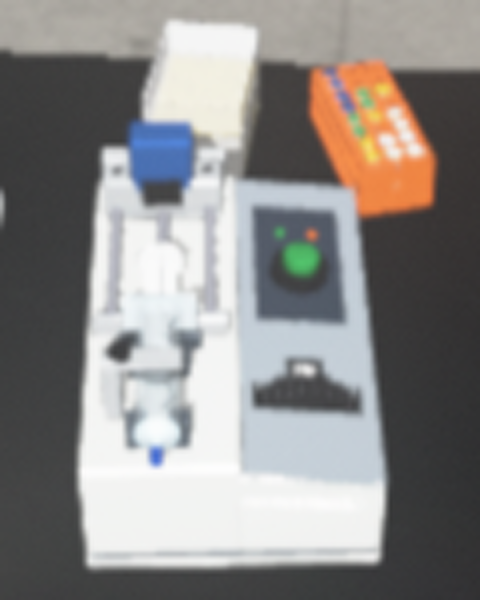

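The crops show the pump unobstructed. The pusher sits by the end plate, the white plunger plate is near crop 2 (165,265), the key at (300,258), and the wheel with its window at (305,370). The tip box is directly behind the pusher.

```bash
cat > h.py <<'E'
import numpy as np,cv2
def cloud(f):
    d=f["depth"]; v,u=np.mgrid[:480,:640]
    K=f["K"]; c=np.stack([(u-K[0,2])/K[0,0]*d,(v-K[1,2])/K[1,1]*d,d],-1)
    P=(c-f["t"])@f["R"]; P[d==0]=np.nan
    return P
def ray(f,u,v):
    K=f["K"];r=f["R"].T@np.array([(u-K[0,2])/K[0,0],(v-K[1,2])/K[1,1],1]);return -f["R"].T@f["t"],r
def onplane(f,u,v,z):
    c,r=ray(f,u,v);return c+r*(z-c[2])/r[2]
def tri(rs):
    A=0;b=0
    for c,r in rs:
        r=r/np.linalg.norm(r);M=np.eye(3)-np.outer(r,r);A=A+M;b=b+M@c
    X=np.linalg.solve(A,b);return X,[np.linalg.norm(np.cross(X-c,r/np.linalg.norm(r))) for c,r in rs]
def mask(im,col):
    h=cv2.cvtColor(im,cv2.COLOR_RGB2HSV)
    lo,hi={'g':((50,120,60),(80,255,255)),'b':((105,150,60),(125,255,255))}[col]
    return cv2.inRange(h,lo,hi)
E
python3 - <<'E'
from h import *
F={n:dict(np.load(n+"0.npz")) for n in("scene","side")}
box={"scene":(165,310,240,400),"side":(150,300,260,380)}
R={'g':[], 'b':[]}
for n,f in F.items():
    P=cloud(f); r0,r1,c0,c1=box[n]; Q=P[r0:r1,c0:c1]; im=f["image"][r0:r1,c0:c1]
    m=(Q[...,2]>.075)&(Q[...,2]<.11)
    q=Q[m]
    # keep main component
    k,l,st,_=cv2.connectedComponentsWithStats(m.astype(np.uint8)); j=1+np.argmax(st[1:,4]); q=Q[l==j]
    rc=cv2.minAreaRect((q[:,:2]*1000).astype(np.float32)); print(n,rc,cv2.boxPoints(rc).round().tolist(),len(q))
    for c in 'gb':
        mm=mask(im,c);k,l,st,ce=cv2.connectedComponentsWithStats(mm);j=1+np.argmax(st[1:,4]);u,v=ce[j]+[c0,r0];R[c].append(ray(f,u,v))
        p=Q[l==j];print(c,u,v,st[j],np.nanmedian(p,0).round(4),np.nanpercentile(p,5,0).round(4),np.nanpercentile(p,95,0).round(4))
for c in R: print(c,tri(R[c]))
E
```

```text
scene ((582.9317626953125, -63.22526550292969), (196.18653869628906, 322.9693908691406), 6.094604015350342) [[468.0, 87.0], [503.0, -234.0], [698.0, -213.0], [663.0, 108.0]] 4836
g 337.95588235294116 222.79411764705884 [94 54 10  9 68] [ 0.534  -0.1085  0.1113] [ 0.525  -0.1215  0.1029] [ 0.5438 -0.1006  0.1155]
b 311.54651162790697 183.49418604651163 [ 64  11  18  18 172] [ 0.6378 -0.157   0.1695] [ 0.6215 -0.1756  0.1466] [ 0.6565 -0.1508  0.1745]
side ((581.8792114257812, -62.43315124511719), (195.69052124023438, 317.5555419921875), 6.168694019317627) [[468.0, 85.0], [502.0, -231.0], [696.0, -210.0], [662.0, 106.0]] 3917
g 334.7916666666667 214.0625 [71 61  9  7 48] [ 0.5347 -0.1066  0.1118] [ 0.5257 -0.1203  0.105 ] [ 0.5448 -0.1012  0.1143]
b 298.9387755102041 185.26530612244898 [33 33 14  5 49] [ 0.6408 -0.1563  0.1709] [ 0.6236 -0.1626  0.1651] [ 0.6567 -0.1526  0.1743]
g (array([ 0.5351114 , -0.11162835,  0.108861  ]), [np.float64(0.00021212099429952194), np.float64(0.00021212099429945884)])
b (array([ 0.6423058 , -0.16700644,  0.16116366]), [np.float64(0.0016012489806620036), np.float64(0.0016012489806618707)])
```

```bash
R="" ; python3 nudge.py '[[-0.029, -0.0257, -0.008, 0, 0], [-0.029, -0.0257, -0.008, 0, 0], [-0.029, -0.0257, -0.008, 0, 0], [-0.029, -0.0257, -0.008, 0, 0], [-0.029, -0.0257, -0.008, 0, 0], [-0.029, -0.0257, -0.008, 0, 0], [-0.029, -0.0257, -0.008, 0, 0], [-0.029, -0.0257, -0.008, 0, 0], [-0.029, -0.0257, 0, 0, 0], [-0.029, -0.0257, 0, 0, 0]]' 60
python3 - <<'E'
from h import *
th=np.radians(6.13);c=np.array([.5824,-.0628]);A=np.array([[np.cos(th),np.sin(th)],[-np.sin(th),np.cos(th)]])
for n,(r0,r1,c0,c1) in {"scene":(165,310,240,400),"side":(150,300,260,380)}.items():
    f=dict(np.load(n+"0.npz"));Q=cloud(f)[r0:r1,c0:c1];im=f["image"][r0:r1,c0:c1]
    L=Q.copy();L[...,:2]=(Q[...,:2]-c)@A.T
    b=L[mask(im,'b')>0];b=b[b[:,2]>.16];b=b[abs(b[:,0])<.1];print(n,"blue x,y pct",np.nanpercentile(b,[5,50,95],0).round(4).tolist())
    br=im.max(-1)>225
    p=L[(L[...,2]>.12)&(L[...,2]<.15)&(abs(L[...,0]-.042)<.018)&(L[...,1]>-.12)&(L[...,1]<.04)];
    hs,e=np.histogram(p[:,1],np.arange(-.12,.045,.006));print((e[:-1]*1000).round().astype(int).tolist(),hs.tolist())
    w=L[(L[...,0]<-.02)&(L[...,0]>-.09)&(L[...,1]>-.02)&(L[...,1]<.08)]; d=w[:,2]-.09-(w[:,0]+.055)*np.tan(np.radians(6))
    ww=w[(d>.007)];print(len(ww),np.median(d).round(4),np.nanpercentile(ww,[5,50,95],0).round(4).tolist())
    m=np.array(L[(L[...,2]>.08)&(L[...,2]<.11)]);print('edges',np.nanpercentile(m,[1,99],0).round(4).tolist())
E
```

```text
t: 0.93
tool_pos: [0.3737, 0.2127, 0.2956]
ee_rot: [180.0, 0.0, 162.3]
ft_force: [0.9, 0.2, 0.6]
width: -0.0002
grip_force: 0.0
scene blue x,y pct [[0.0278, -0.1192, 0.1623], [0.0445, -0.1015, 0.1715], [0.0636, -0.0943, 0.1746]]
[-120, -114, -108, -102, -96, -90, -84, -78, -72, -66, -60, -54, -48, -42, -36, -30, -24, -18, -12, -6, 0, 6, 12, 18, 24, 30, 36] [1, 5, 3, 71, 47, 1, 0, 0, 0, 0, 0, 0, 0, 0, 0, 1, 19, 31, 16, 17, 13, 10, 14, 6, 4, 19, 30]
43 0.0003 [[-0.0698, 0.0706, 0.0964], [-0.0543, 0.0749, 0.1011], [-0.032, 0.0796, 0.1041]]
edges [[-0.0951, -0.3284, 0.0805], [0.0947, 0.1569, 0.1083]]
side blue x,y pct [[0.0309, -0.1047, 0.1651], [0.048, -0.0989, 0.1709], [0.0639, -0.0952, 0.1743]]
[-120, -114, -108, -102, -96, -90, -84, -78, -72, -66, -60, -54, -48, -42, -36, -30, -24, -18, -12, -6, 0, 6, 12, 18, 24, 30, 36] [0, 0, 0, 74, 26, 0, 0, 0, 0, 0, 0, 0, 0, 0, 0, 0, 26, 29, 13, 8, 10, 11, 11, 4, 0, 29, 21]
39 0.0007 [[-0.0714, 0.0702, 0.0957], [-0.0526, 0.0753, 0.1013], [-0.0313, 0.0797, 0.1043]]
edges [[-0.0963, -0.3842, 0.0804], [0.0953, 0.1557, 0.1083]]
```

```bash
python3 nudge.py '[[-0.029, -0.0265, 0, 0, 0], [-0.029, -0.0265, 0, 0, 0], [-0.029, -0.0265, 0, 0, 0], [-0.029, -0.0265, 0, 0, 0], [-0.029, -0.0265, 0, 0, 0], [-0.029, -0.0265, 0, 0, 0], [0, 0, 0, -6, 0], [0, 0, 0, -6, 0], [0, 0, 0, -6, 0], [0, 0, 0, -6, 0]]' 60
python3 - <<'E'
from plant import bot, cams
import cv2,numpy as np
f=cams.grab_frame("wrist");np.savez("w1.npz",**f);cv2.imwrite("pics/w1.png",f["image"][:,:,::-1]);print(f["K"],f["R"].round(3),(-f["R"].T@f["t"]).round(3))
E
```

```text
t: 1.77
tool_pos: [0.4903, 0.0098, 0.2951]
ee_rot: [-180.0, -0.0, -173.5]
ft_force: [-0.5, -0.1, 0.2]
width: 0.0002
grip_force: 0.0
[[344.94248607   0.         318.22931651]
 [  0.         344.94248607 238.45506615]
 [  0.           0.           1.        ]] [[-0.112  0.994 -0.   ]
 [ 0.958  0.108  0.264]
 [ 0.263  0.029 -0.964]] [0.424 0.003 0.438]
```

View pics/w1.png

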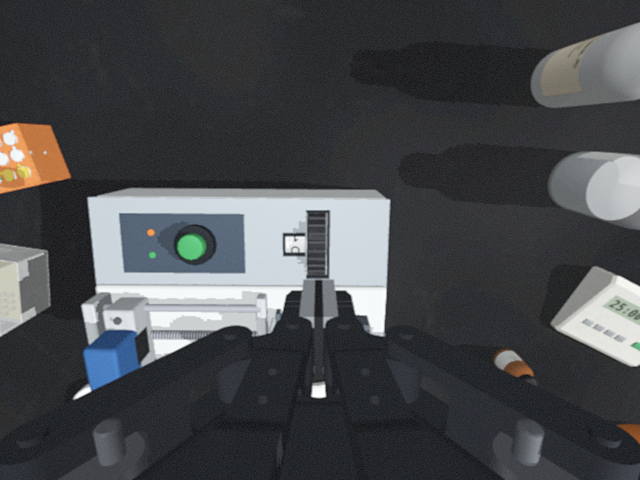

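The wrist view shows the panel square on. The rim spans u 306–329, v 210–278, the window is at (294,244), the key at (190,243) and the pusher at (112,355). Next I'll zoom in on the digit and measure.

```bash
python3 - <<'E'
from h import *
f=dict(np.load("w1.npz"));im=f["image"]
cv2.imwrite("pics/dig.png",cv2.resize(im[200:290,270:345,::-1],(500,600),interpolation=2))
P=cloud(f)
def loc(th,c):
    A=np.array([[np.cos(th),np.sin(th)],[-np.sin(th),np.cos(th)]]);L=P.copy();L[...,:2]=(P[...,:2]-c)@A.T;return L
th=np.radians(6.13);L=loc(th,np.array([.5824,-.0628]))
sub=np.zeros((480,640),bool);sub[185:300,80:400]=1
m=sub&(L[...,2]>.075)&(L[...,2]<.1);k,l,st,_=cv2.connectedComponentsWithStats(m.astype(np.uint8));j=1+np.argmax(st[1:,4])
q=L[l==j];print('panel',np.nanpercentile(q,[.5,99.5],0).round(4).tolist())
# side edges slope, front edge slope
rows=[(v,np.where(l[v]==j)[0]) for v in range(205,280,5)]
for s in(0,-1):
    e=np.array([L[v,c[s]][:2] for v,c in rows]);print('edge',s,np.polyfit(e[:,0],e[:,1],1).round(4),np.median(e[:,1]).round(4))
cols=[(u,np.where(l[:,u]==j)[0]) for u in range(110,380,10)]
e=np.array([L[c[0],u][:2] for u,c in cols]);print('front',np.polyfit(e[:,1],e[:,0],1).round(4),np.median(e[:,0]).round(4))
g=np.zeros((480,640),bool);g[220:270,170:215]=1;g&=mask(im,'g')>0
p=L[g];t=p[p[:,2]>np.nanpercentile(p[:,2],50)-.003];print('key',np.nanmedian(t,0).round(4),np.nanpercentile(t,[3,97],0).round(4).tolist())
w=np.zeros((480,640),bool);w[205:283,303:332]=1
d=L[...,2]-.09-(L[...,0]+.055)*np.tan(np.radians(6))
w&=d>.004;q=L[w];print('rim',np.nanpercentile(q,[2,50,98],0).round(4).tolist(),np.nanmax(d[w]))
i=q[:,2].argmax();print('top',q[i])
E
```

```text
panel [[-0.0955, -0.1531, 0.076], [0.0003, 0.154, 0.0998]]
edge 0 [ 0.003  -0.1541] -0.1542
edge -1 [-0.0018  0.1548] 0.1549
front [-0.0003 -0.0952] -0.0952
key [-0.0513 -0.0435  0.1121] [[-0.0619, -0.0547, 0.1095], [-0.0404, -0.0329, 0.114]]
rim [[-0.0942, 0.071, 0.0946], [-0.0547, 0.0805, 0.1009], [-0.0279, 0.0903, 0.303]] 0.2185521943632353
top [-0.09453814  0.08218896  0.30439657]
```

View pics/dig.png

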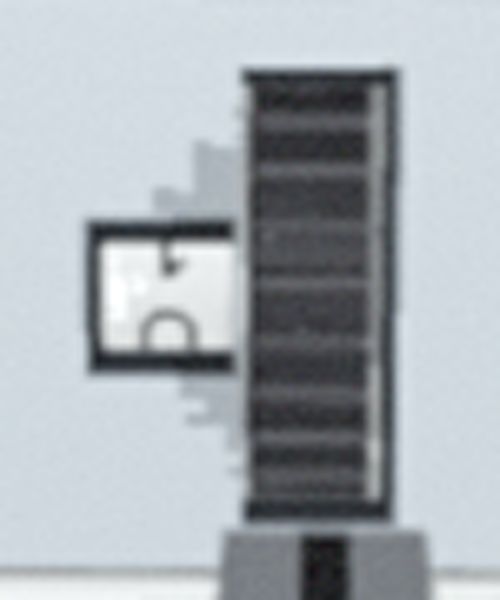

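The digit crop shows the wheel between two digits. Turned 180° to the operator's view, the bottom arc of "0" is leaving at the rear and the top of "1" is coming in, so the value is about 0.5 digit. I need about +3.5 digits, rolling toward the rear.

```bash
python3 nudge.py '[[-0.012, -0.001, 0.04, -0.4, 0], [0, 0, 0.04, 0, 0], [0, 0, 0.04, 0, 0], [0, 0, 0.04, 0, 0], [0, 0, 0.02, 0, 0], [0, 0, 0, 0, 0]]' 60; python3 nudge.py '[[0, 0, 0.006, 0, 0], [0, 0, 0.0035, 0, 0], [0, 0, 0.003, 0, 0], [0, 0, 0.001, 0, 0], [0, 0, 0, 0, 0], [0, 0, 0, 0, 0]]'
```

```text
t: 2.32
tool_pos: [0.5006, 0.0102, 0.1119]
ee_rot: [-180.0, -0.3, -173.5]
ft_force: [1.0, 0.1, -0.5]
width: 0.0003
grip_force: 0.0
t: 2.82
tool_pos: [0.5026, 0.0102, 0.1024]
ee_rot: [-180.0, 0.0, -173.4]
ft_force: [0.0, -0.8, -0.1]
width: -0.0001
grip_force: 0.0
```

```bash
python3 nudge.py '[[0, 0, 0.002, 0, 0], [0, 0, 0.0, 0, 0], [0, 0, 0, 0, 0]]';  python3 nudge.py '[[0, 0, 0.002, 0, 0], [0, 0, 0.0, 0, 0], [0, 0, 0, 0, 0]]'
```

```text
t: 3.07
tool_pos: [0.5024, 0.0102, 0.1]
ee_rot: [-180.0, 0.0, -173.4]
ft_force: [-0.4, 0.4, 1.7]
width: 0.0003
grip_force: 0.8
t: 3.32
tool_pos: [0.5022, 0.0102, 0.0979]
ee_rot: [-180.0, -0.0, -173.4]
ft_force: [-1.8, -0.3, 4.1]
width: 0.0002
grip_force: 2.2
```

```bash
python3 nudge.py '[[-0.004, 0, -0.0008, 0, 0], [-0.004, 0, -0.0008, 0, 0], [-0.004, 0, -0.0005, 0, 0], [-0.004, 0, 0, 0, 0], [-0.004, 0, 0, 0, 0]]'; python3 nudge.py '[[-0.004, 0, 0, 0, 0], [-0.004, 0, 0, 0, 0], [-0.004, 0, 0.0004, 0, 0], [-0.004, 0, 0.0005, 0, 0], [-0.004, 0, 0, 0, 0]]'; python3 nudge.py '[[0, 0, -0.01, 0, 0], [0, 0, -0.02, 0, 0], [0, 0, -0.03, 0, 0], [0.03, 0, -0.03, 0, 0], [0.03, 0, -0.03, 0, 0], [0, 0, 0, 0, 0], [0, 0, 0, 0, 0]]'
python3 - <<'E'
from plant import bot, cams
import cv2,numpy as np
f=cams.grab_frame("wrist");np.savez("w2.npz",**f)
P=[f["image"]]
from h import *
# project window centre (pump -.053,.0582,z .09)
th=np.radians(6.13);x,y=-.053,.0582
X=np.array([.5824+x*np.cos(th)-y*np.sin(th),-.0628+x*np.sin(th)+y*np.cos(th),.09]);c=f["R"]@X+f["t"];u,v=(f["K"]@c/c[2])[:2].astype(int);print(u,v)
cv2.imwrite("pics/dig2.png",cv2.resize(np.rot90(f["image"][v-30:v+30,u-30:u+50,::-1],2),(640,480),interpolation=2))
E
```

```text
t: 3.73
tool_pos: [0.5229, 0.0125, 0.1003]
ee_rot: [-180.0, 0.0, -173.4]
ft_force: [-1.1, -0.5, 5.7]
width: 0.0
grip_force: 3.3
t: 4.15
tool_pos: [0.5432, 0.0148, 0.0994]
ee_rot: [-180.0, 0.1, -173.4]
ft_force: [1.8, -1.0, 5.8]
width: 0.0003
grip_force: 2.4
t: 4.73
tool_pos: [0.4835, 0.0079, 0.2201]
ee_rot: [-180.0, 0.2, -173.4]
ft_force: [0.7, 0.8, -0.2]
width: -0.0001
grip_force: 0.0
290 270
```

View pics/dig2.png

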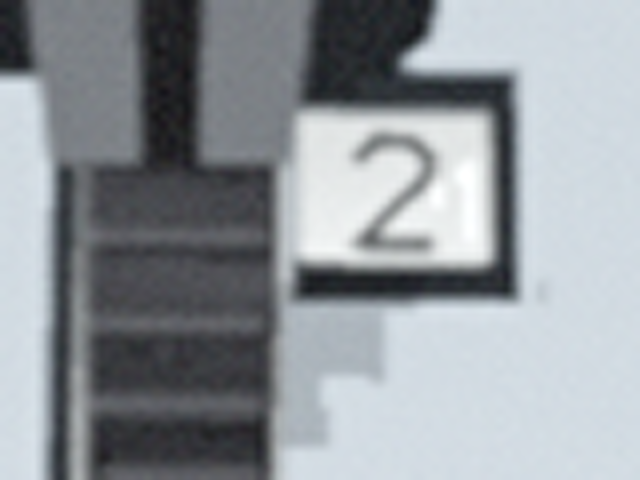

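It now reads "2", centred at a click, so the wheel follows the tip without slip. Two strokes of 28 mm remain.

```bash
python3 nudge.py '[[-0.0225, 0, 0.04, 0, 0], [0, 0, 0.04, 0, 0], [0, 0, 0.03, 0, 0], [0, 0, 0.006, 0, 0], [0, 0, 0.003, 0, 0], [0, 0, 0.0025, 0, 0], [0, 0, 0, 0, 0], [0, 0, 0, 0, 0]]'; python3 nudge.py '[[-0.004, 0, 0, 0, 0], [-0.004, 0, 0, 0, 0], [-0.004, 0, 0, 0, 0], [-0.004, 0, 0, 0, 0], [-0.004, 0, 0, 0, 0], [-0.004, 0, 0, 0, 0], [-0.004, 0, 0, 0, 0], [0, 0, 0, 0, 0]]'
python3 nudge.py '[[0, 0, -0.01, 0, 0], [0, 0, -0.02, 0, 0], [0.0285, 0, 0, 0, 0], [0, 0, 0.02, 0, 0], [0, 0, 0.006, 0, 0], [0, 0, 0.004, 0, 0], [0, 0, 0, 0, 0], [0, 0, 0, 0, 0]]'; python3 nudge.py '[[-0.004, 0, 0, 0, 0], [-0.004, 0, 0, 0, 0], [-0.004, 0, 0, 0, 0], [-0.004, 0, 0, 0, 0], [-0.004, 0, 0, 0, 0], [-0.004, 0, 0, 0, 0], [-0.004, 0, 0, 0, 0], [0, 0, 0, 0, 0]]'
python3 nudge.py '[[0, 0, -0.01, 0, 0], [0, 0, -0.02, 0, 0], [0, 0, -0.03, 0, 0], [0.03, 0, -0.03, 0, 0], [0.03, 0, -0.03, 0, 0], [0, 0, 0, 0, 0], [0, 0, 0, 0, 0]]'
cat > dig.py <<'E'
import sys
from plant import bot, cams
from h import *
f=cams.grab_frame("wrist");np.savez(sys.argv[1]+".npz",**f)
th=np.radians(6.13);x,y=-.053,.0582
X=np.array([.5824+x*np.cos(th)-y*np.sin(th),-.0628+x*np.sin(th)+y*np.cos(th),.09]);c=f["R"]@X+f["t"];u,v=(f["K"]@c/c[2])[:2].astype(int);print(u,v)
cv2.imwrite(f"pics/{sys.argv[1]}.png",cv2.resize(np.rot90(f["image"][v-30:v+30,u-30:u+50,::-1],2),(640,480),interpolation=2))
E
python3 dig.py dig3
```

```text
t: 5.45
tool_pos: [0.5045, 0.0104, 0.1015]
ee_rot: [-180.0, 0.1, -173.4]
ft_force: [-0.0, -1.3, -0.4]
width: 0.0001
grip_force: 0.0
t: 6.12
tool_pos: [0.5331, 0.0137, 0.1006]
ee_rot: [-180.0, 0.1, -173.4]
ft_force: [1.1, -0.9, 5.8]
width: -0.0001
grip_force: 3.0
t: 6.78
tool_pos: [0.5038, 0.0105, 0.1004]
ee_rot: [-180.0, 0.0, -173.3]
ft_force: [0.1, 0.0, -0.2]
width: 0.0005
grip_force: 0.0
t: 7.45
tool_pos: [0.5325, 0.0137, 0.1005]
ee_rot: [-180.0, 0.1, -173.4]
ft_force: [-0.3, 0.2, 5.4]
width: 0.0001
grip_force: 3.1
t: 8.03
tool_pos: [0.4728, 0.0067, 0.2212]
ee_rot: [-180.0, 0.2, -173.4]
ft_force: [0.4, 0.1, 0.1]
width: 0.0002
grip_force: 0.0
291 282
```

View pics/dig3.png

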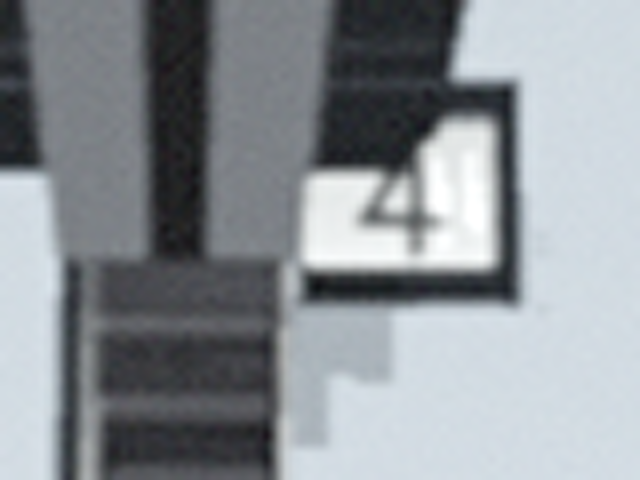

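It reads "4", centred at its click. Next is the pusher: move behind it above the end plate.

```bash
python3 nudge.py '[[-0.0211, -0.0344, 0, 0, 0], [-0.0211, -0.0344, 0, 0, 0], [-0.0211, -0.0344, 0, 0, 0], [-0.0211, -0.0344, 0, 0, 0], [-0.0211, -0.0344, 0, 0, 0], [-0.0211, -0.0344, 0, 0, 0], [-0.0211, -0.0344, 0, 0, 0], [0, 0, 0, 0, 0]]'; python3 nudge.py '[[0, 0, 0.03, 0, 0], [0, 0, 0.03, 0, 0], [0, 0, 0.011, 0, 0], [0, 0, 0, 0, 0], [0, 0, 0, 0, 0]]'
```

```text
t: 8.75
tool_pos: [0.6479, -0.2188, 0.2168]
ee_rot: [-179.9, 0.0, -173.7]
ft_force: [-1.2, -0.2, -0.1]
width: -0.0002
grip_force: 0.0
t: 9.17
tool_pos: [0.6457, -0.2125, 0.1484]
ee_rot: [180.0, -0.0, -173.3]
ft_force: [1.1, -0.2, 0.5]
width: 0.0001
grip_force: 0.0
```

```bash
python3 nudge.py '[[0, 0.008, 0, 0, 0], [0, 0.008, 0, 0, 0], [0, 0.008, 0, 0, 0], [0, 0, 0, 0, 0]]'; python3 nudge.py '[[0, 0.007, 0, 0, 0], [0, 0.007, 0, 0, 0], [0, 0.007, 0, 0, 0], [0, 0.007, 0, 0, 0], [0, 0.007, 0, 0, 0], [0, 0, 0, 0, 0]]';python3 nudge.py '[[0, 0.004, 0, 0, 0], [0, 0.004, 0, 0, 0], [0, 0.002, 0, 0, 0], [0, 0, 0, 0, 0]]'
python3 - <<'E'
from plant import bot, cams
from h import *
f=cams.grab_frame("side");np.savez("s2.npz",**f)
L=cloud(f)[150:300,260:380];th=np.radians(6.13);A=np.array([[np.cos(th),np.sin(th)],[-np.sin(th),np.cos(th)]])
L[...,:2]=(L[...,:2]-[.5824,-.0628])@A.T
b=L[mask(f["image"][150:300,260:380],'b')>0];b=b[(b[:,2]>.14)];print(np.nanpercentile(b,[5,50,95],0).round(4).tolist())
p=L[(L[...,2]>.118)&(L[...,2]<.15)&(abs(L[...,0]-.045)<.018)&(L[...,1]>-.12)&(L[...,1]<.04)]
hs,e=np.histogram(p[:,1],np.arange(-.12,.04,.004));print((e[:-1]*1000).round().astype(int).tolist(),hs.tolist())
cv2.imwrite("pics/s2.png",cv2.resize(f["image"][160:270,270:370,::-1],(540,594),interpolation=2))
E
```

```text
t: 9.5
tool_pos: [0.6431, -0.1863, 0.1493]
ee_rot: [180.0, 0.1, -173.2]
ft_force: [1.0, 0.9, 0.1]
width: -0.0
grip_force: 0.0
t: 10.0
tool_pos: [0.6385, -0.1519, 0.1482]
ee_rot: [179.9, -0.0, -173.2]
ft_force: [-0.1, 0.7, 0.8]
width: 0.0001
grip_force: 0.0
t: 10.33
tool_pos: [0.6373, -0.1436, 0.1481]
ee_rot: [180.0, -0.0, -173.3]
ft_force: [0.5, 0.3, 0.4]
width: -0.0002
grip_force: 0.0
[[0.0306, -0.0579, 0.1496], [0.0472, -0.0444, 0.1671], [0.0617, -0.0405, 0.174]]
[-120, -116, -112, -108, -104, -100, -96, -92, -88, -84, -80, -76, -72, -68, -64, -60, -56, -52, -48, -44, -40, -36, -32, -28, -24, -20, -16, -12, -8, -4, 0, 4, 8, 12, 16, 20, 24, 28, 32] [0, 0, 0, 0, 0, 0, 0, 0, 0, 0, 0, 0, 0, 0, 0, 0, 0, 0, 28, 63, 3, 0, 0, 0, 8, 38, 13, 6, 7, 7, 6, 9, 6, 8, 2, 3, 1, 2, 25]
```

```bash
python3 nudge.py '[[0, 0.004, 0, 0, 0], [0, 0.004, 0, 0, 0], [0, 0.004, 0, 0, 0], [0, 0.002, 0, 0, 0]]'; for i in 1; do python3 nudge.py '[[0, 0.001, 0, 0, 0], [0, 0.001, 0, 0, 0]]';done;python3 nudge.py '[[0, 0.001, 0, 0, 0], [0, 0.001, 0, 0, 0]]'
```

```text
t: 10.72
tool_pos: [0.6356, -0.1294, 0.1481]
ee_rot: [180.0, -0.0, -173.3]
ft_force: [-0.1, -2.1, -3.0]
width: 0.0001
grip_force: 1.0
t: 10.88
tool_pos: [0.6355, -0.1281, 0.1481]
ee_rot: [-180.0, -0.0, -173.3]
ft_force: [-0.1, -2.0, -0.6]
width: -0.0001
grip_force: 1.0
t: 11.05
tool_pos: [0.6353, -0.1262, 0.1481]
ee_rot: [-180.0, -0.0, -173.4]
ft_force: [0.9, -1.8, -1.9]
width: -0.0003
grip_force: 1.0
```

```bash
python3 nudge.py '[[0, 0.001, 0, 0, 0], [0, 0, 0, 0, 0]]' | egrep 'pos|force';python3 nudge.py '[[0, 0.001, 0, 0, 0]]'| egrep 'pos|force';python3 nudge.py '[[0, 0.001, 0, 0, 0]]'| egrep 'pos|force'
```

```text
tool_pos: [0.6351, -0.125, 0.1482]
ft_force: [-0.0, -2.5, 0.1]
grip_force: 0.5
tool_pos: [0.6351, -0.1243, 0.1482]
ft_force: [0.7, -1.9, -1.1]
grip_force: 1.0
tool_pos: [0.6349, -0.1233, 0.1482]
ft_force: [1.1, -1.6, -1.5]
grip_force: 1.0
```

```bash
python3 - <<'E'
from plant import bot, cams
from h import *
f=cams.grab_frame("side")
L=cloud(f)[150:300,260:380];th=np.radians(6.13);A=np.array([[np.cos(th),np.sin(th)],[-np.sin(th),np.cos(th)]])
L[...,:2]=(L[...,:2]-[.5824,-.0628])@A.T
b=L[mask(f["image"][150:300,260:380],'b')>0];b=b[(b[:,2]>.14)&(b[:,2]<.166)];print(np.nanpercentile(b,[5,50,95],0).round(4).tolist())
E
```

```text
[[0.031, -0.0257, 0.148], [0.0474, -0.0232, 0.1571], [0.063, -0.0206, 0.1647]]
```

```bash
python3 nudge.py '[[0, 0.001, 0, 0, 0]]' | egrep 'pos|force';python3 nudge.py '[[0, 0.001, 0, 0, 0]]'| egrep 'pos|force'
```

```text
tool_pos: [0.6348, -0.1223, 0.1482]
ft_force: [1.8, -2.7, -1.9]
grip_force: 1.0
tool_pos: [0.6347, -0.1212, 0.1482]
ft_force: [2.0, -4.5, -1.8]
grip_force: 2.4
```

```bash
python3 nudge.py '[[0, 0, 0, 0, 0]]' | egrep 'pos|force';python3 nudge.py '[[0, 0.0005, 0, 0, 0]]'| egrep 'pos|force'
```

```text
tool_pos: [0.6347, -0.1212, 0.1482]
ft_force: [0.3, -2.6, -0.8]
grip_force: 1.0
tool_pos: [0.6347, -0.1211, 0.1482]
ft_force: [2.0, -5.9, -1.4]
grip_force: 3.2
```

```bash
python3 nudge.py '[[0, 0.0005, 0, 0, 0], [0, 0, 0, 0, 0]]' | egrep 'pos|force'
```

```text
tool_pos: [0.6347, -0.121, 0.1482]
ft_force: [2.3, -6.4, -2.8]
grip_force: 3.3
```

The force rises from 2 N to 6 N with no further travel, so the block is touching the plunger. I'll back off and go above the key.

```bash
python3 nudge.py '[[0, -0.01, 0, 0, 0], [0, -0.01, 0, 0, 0], [0, 0, -0.03, 0, 0], [0, 0, -0.03, 0, 0], [0.03, 0, -0.02, 0, 0], [0.03, 0, 0, 0, 0], [0.035, 0, 0, 0, 0], [0, 0.02, 0, 0, 0], [0, 0, 0, 0, 0]]'
python3 - <<'E'
from plant import bot, cams
from h import *
f=cams.grab_frame("wrist");np.savez("w4.npz",**f);cv2.imwrite("pics/w4.png",f["image"][:,:,::-1])
s=bot.get_state();p=s["tool_pos"];y=np.radians(s["ee_rot"][2]);d=np.array([.5361,-.1118])-p[:2]
print(p,"tool dx,dy",d@[np.cos(y),np.sin(y)],d@[np.sin(y),-np.cos(y)])
E
```

```text
t: 12.68
tool_pos: [0.5391, -0.1297, 0.229]
ee_rot: [179.9, 0.0, -173.3]
ft_force: [1.2, 1.6, 0.4]
width: 0.0
grip_force: 0.0
[ 0.54000776 -0.13082336  0.22885216] tool dx,dy 0.0016638886458030836 0.019349170028361094
```

View pics/w4.png

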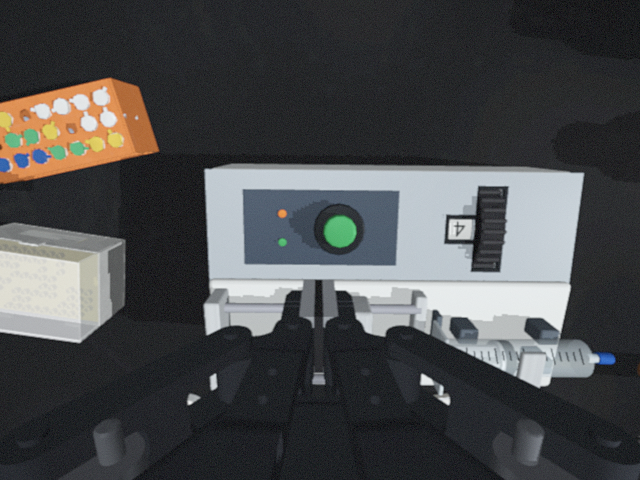

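The window shows 4 at (458,229), the key is at (340,231), and the bystanders haven't moved. Now the key press.

```bash
python3 nudge.py '[[0.003, 0.0195, 0, 0, 0], [0, 0, 0.035, 0, 0], [0, 0, 0.035, 0, 0], [0, 0, 0.032, 0, 0], [0, 0, 0.007, 0, 0], [0, 0, 0, 0, 0]]'; python3 nudge.py '[[0, 0, 0.003, 0, 0], [0, 0, 0.003, 0, 0], [0, 0, 0.003, 0, 0], [0, 0, 0.0, 0, 0]]'
```

```text
t: 13.23
tool_pos: [0.5345, -0.1127, 0.1178]
ee_rot: [180.0, -0.2, -173.4]
ft_force: [0.2, 0.5, 0.4]
width: -0.0002
grip_force: 0.0
t: 13.57
tool_pos: [0.5355, -0.1124, 0.1108]
ee_rot: [-180.0, 0.1, -173.4]
ft_force: [1.1, -0.4, 3.3]
width: 0.0002
grip_force: 1.2
```

```bash
python3 nudge.py '[[0, 0, 0.002, 0, 0], [0, 0, 0.002, 0, 0], [0, 0, 0, 0, 0]]' | egrep 'pos|force'; python3 nudge.py '[[0, 0, 0.002, 0, 0], [0, 0, 0, 0, 0]]' | egrep 'pos|force'
```

```text
tool_pos: [0.5356, -0.1123, 0.1065]
ft_force: [1.7, -1.3, 7.7]
grip_force: 3.5
tool_pos: [0.5359, -0.1124, 0.1057]
ft_force: [-3.9, -0.4, 33.6]
grip_force: 16.7
```

The key has hit its stop. I'll retreat and check.

```bash
python3 nudge.py '[[0, 0, -0.004, 0, 0], [0, 0, -0.01, 0, 0], [0, 0, -0.03, 0, 0], [0, 0, -0.04, 0, 0], [0, -0.02, -0.03, 0, 0], [0, 0, 0, 0, 0], [0, 0, 0, 0, 0], [0, 0, 0, 0, 0], [0, 0, 0, 0, 0]]'
python3 - <<'E'
from plant import bot, cams
from h import *
f=cams.grab_frame("wrist");g=f["image"];cv2.imwrite("pics/w5.png",g[:,:,::-1])
L=cloud(f);m=(mask(g,'g')>0);m[:,:300]=0;m[:,400:]=0
p=L[m];print(np.nanpercentile(p[:,2],[50,90]))
E
```

```text
t: 14.73
tool_pos: [0.5368, -0.1315, 0.2173]
ee_rot: [180.0, -0.1, -173.3]
ft_force: [-0.6, 0.7, -0.2]
width: 0.0001
grip_force: 0.0
[0.11201433 0.11332693]
```

View pics/w5.png

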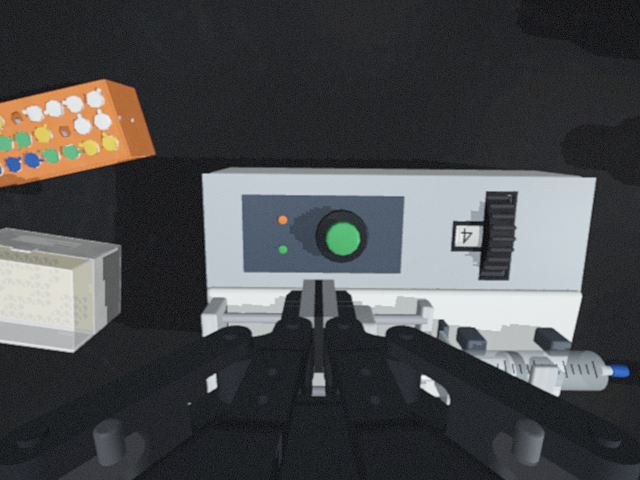

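The key is back out at z 0.112, the window still shows 4 at (465,236), and the rack and box are where they were.

```bash
python3 -c "
from plant import bot, cams
print(bot.hand_in())"
```

```text
the job is handed in; nothing more can be done
None
```

I handed the job in at about 15 s with the pusher block touching the plunger, 4 in the window and the run key pressed fully in and back out; `hand_in()` gave no verdict.

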